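# Find the hidden catch and spring the spoon drawer

### The job

One of the six identical flush oak tiles in the top of the counter riser is a hidden push catch: feel across the tiles with the fingertips to find the one that gives, and press it in so that the spoon drawer springs fully open. Then take your hand away, leaving the drawer open and the mortar, cup, tub, mill, jar and bowl where they stand; nothing is to be picked up.

Things in the scene. Friction and masses are not known exactly. Their poses are not given: they have to be found in the camera images.
- riser: the low oak counter riser, a fixed box 200 mm (its x) by 440 mm (its y) by 80 mm tall, with a flat top panel; origin at the centre of its underside, on the counter, z up. The measuring cup and the mortar stand on the two ends of the top, about 175 mm from its middle.
- panel (a point): middle of the riser's flat top, at its surface, axes as the riser's. Six identical square oak tiles, 49 mm a side, lie flush in 53 mm openings (2 mm gap all round), centred at x = -40 or +40 mm and y = -70, 0 or +70 mm from this point. Five are rigid; one, which looks no different and may be any of the six, is the sprung catch.
- catch (a joint): how far the live tile is pressed in, in m: 0 flush, 0.006 fully in (its stop, 6 mm below the panel). It starts to give at about 2 N, takes about 4 N fully in, lets the drawer go at about 0.004, and springs back up when let go. This reading does not tell which tile it is.
- drawer (a joint): how far the shallow teaspoon drawer stands out of the riser's left end (the +y end), in m: 0 shut and latched, 0.060 fully out. It has no handle; a spring drives it out by itself within a second of the catch being pressed, and it stays out.
- mortar: a grey stoneware mortar, 80 mm across and 58 mm tall, standing on one end of the riser's top; origin at the centre of its underside
- cup: a small glass measuring cup with a side handle, 68 mm across and 62 mm tall, standing on the other end of the riser's top; origin at the centre of its underside
- tub: a closed plastic tub, 108 x 148 x 67 mm, on the counter beyond the riser; origin at the centre of its underside
- mill: a dark wooden pepper mill, 52 mm across and 128 mm tall, on the counter beyond the riser; origin at the centre of its underside
- jar: a glass jar with a steel cap, 64 mm across and 85 mm tall, on the counter beyond the riser; origin at the centre of its underside
- bowl: a white china bowl, 100 mm across and 45 mm tall, on the counter near the right end of the riser; origin at the centre of its underside

How it is judged:
On the way, in this order (a step that is already met when the one before it is completed fails the run):
1. the hidden catch is pressed in at least 3 mm (value of joint catch above 0.003 m), for 0.05 s.
2. the drawer has sprung out (value of joint drawer above 0.05 m), for 0.2 s.
At the end, for the whole second after the job is handed in: The drawer stands out of the riser by more than 50 mm, the catch is let go and back up within 1.5 mm of flush, and the six bystanders stand upright within 20 mm of where they were (value of joint drawer above 0.05 m and value of joint catch below 0.0015 m and distance of each of mortar, cup, tub, mill, jar, bowl from where it was at the start of the episode below 0.02 m and angle between each of mortar, cup, tub, mill, jar, bowl's own z axis and vertical below 0.2 rad); the robot touches nothing.
It fails at once if a bystander is moved or lifted more than 20 mm (distance of any of mortar, cup, tub, mill, jar, bowl from where it was at the start of the episode above 0.02 m).
It fails at once if a bystander is tipped (angle between any of mortar, cup, tub, mill, jar, bowl's own z axis and vertical above 0.3 rad).
It also fails if it takes over 58 s, if anything falls off the work surface, if the arm or the gripper's body presses on something with over 40 N, if the wrist force passes 120 N, or if a joint passes its speed limit or range.

### The arm

A 7-joint arm with a two-finger parallel gripper is mounted at the origin on the work surface. World frame = base frame: x ahead of the robot, y to its left, z up, the work surface at z = 0. Lengths are in m, angles in rad, forces in N, time in s.
With the tool pointing down it reaches from about 0.425 to 0.925 m from the base axis. Payload 6.8 kg.
Tool frame: the origin (TCP) lies midway between the tips of the shut fingers; the grasp point (between the pads) lies 19 mm behind it; z points along the fingers, y is the line along which they close (so a half turn about z gives the same grasp; the last joint's range is limited). The gripper opens to 85 mm and grips with 20 to 120 N. Pads are 22 mm wide; open, the fingers measure 114 mm over their backs; the gripper's body (76 mm by 85 mm) begins 54 mm behind the grasp point. The pads swing forward as they close: fully open they stand 13 mm farther back than shut.
Start: joints at [-1.378, 0.477, 0.022, 1.555, -0.011, 1.109, -0.083], TCP at [0.2, 0.645, 0.231] pointing down, gripper open.
Joint ranges: [-2.96, 2.96], [-0.34, 2.1], [-1.41, 1.46], [0.24, 2.44], [-1.37, 4.51], [0.17, 1.92], [-2.96, 2.96]. Speed limits (rad/s): [2.39, 2.39, 3.14, 3.14, 3.14, 3.14, 3.14].

### API

Orientations are given as a rotation vector (axis times angle).
In Python, from bench import get_obs, grab_frame, camera_params, r gives the robot as it stands.
- The arm moves only by the shell command python3 -m jog 'ROWS' [FORCE]. ROWS is JSON, a list of rows, each an object of numbers: "rx", "ry", "rz": the turn, a rotation vector about the world's x, y, z scaled (see below); "x", "y", "z": the shift along the world's x, y, z scaled (see below); "jaw": the opening, from -1 (shut) to 1 (fully open). In form: [{"rx": .., "ry": .., "rz": .., "x": .., "y": .., "z": .., "jaw": ..}, ...]. A call has 1 to 8 rows; each row shifts and turns the commanded pose from where the row before left it; what a row does not reach is not made up. The controller multiplies each number of a shift by 60 mm and each number of a turn by 10 degrees. A row lasts 1/8 s, in which the tool goes at most 62.5 mm and 10.7 degrees, less where a joint would pass 70% of its speed; a pose out of reach is approached as far as the arm can. A call with a number of a shift or a turn outside -1 to 1 is refused whole. A call with a gripper value outside its range is refused whole. The fingers move at their own pace and stop on an object; FORCE is the grip in N (left out, the last holds). Time passes only in rows, so rows that do not move let the fingers close. It gives the time, the measured TCP pose, the force, the opening and the grip force at its end, in the units of the state.
- get_obs(): the state, without advancing time (a new reading comes with each control period).
- grab_frame(name): name is "scene" or "top" or "wrist"; returns the picture (420x560x3 uint8, red, green, blue); there is no depth.
- camera_params(name): a dict with "fx", "fy", "cx", "cy" (pixels), "R" (3x3) and "t" (3): a world point X has camera coordinates R X + t. Camera axes: x right, y down, z forward; pixel columns grow to the right and rows downward; lengths in m; the calibration is good to about 2 mm. A picture is of the moment at which its call begins: read the wrist's pose just before it. camera_params takes no time and is no camera call; for the wrist camera it gives the pose at the moment of the call.
- r.hand_in(): hands the job in; it is judged then, once.
The state is a dict: "clock": time; "joints": joint angles; "qvel": joint speeds; "tau": joint torques, N m; "tcp_pos": TCP position; "orientation": TCP orientation; "contact_force": force on the tool from outside, world axes, zero at the start; "moment": the same for the moment, N m; "grip_width": finger opening in m; "gripper_force": force on a finger pad.
Only numpy, scipy, OpenCV 4.12 (cv2) and the standard library are available. Lean on these libraries where they do the work, as an engineer would, in place of code of your own. Each camera call takes 0.05 s, during which the arm holds its last target. There are 200 camera calls.

## Working session

There is one attempt and no reset: what is moved stays moved. The work goes in short steps, Python scripts to look and compute and a shell command to move; the robot and the scene stay as the last step left them, time stands still between calls to the robot, and variables do not carry over. Pictures are saved under pics/ and viewed, at most 10 in all, crops included, and the job is handed in when it is done.

```bash
mkdir -p pics
python3 - <<'E'
from bench import *
import cv2
o=get_obs();print({k:o[k] for k in ('clock','tcp_pos','orientation','contact_force','grip_width')})
for n in('top','scene'):
    cv2.imwrite(f'pics/{n}0.png',cv2.cvtColor(grab_frame(n),cv2.COLOR_RGB2BGR))
    print(n,camera_params(n))
E
```

```text
{'clock': 0.0, 'tcp_pos': array([0.19984627, 0.64409604, 0.23030436]), 'orientation': array([-4.70763877e-01, -3.10597432e+00,  2.92945355e-03]), 'contact_force': array([-0.28968085,  0.67148743, -0.56695578]), 'grip_width': 0.08532386164883406}
top {'fx': 442.20050781138593, 'fy': 442.20050781138593, 'cx': 271.050718485469, 'cy': 205.23094959889093, 'R': array([[ 0.00482019, -0.99969559,  0.02419688],
       [-0.99332995, -0.00757438, -0.11505756],
       [ 0.11520581, -0.02348089, -0.99306408]]), 't': array([-0.0234687 ,  0.66623595,  0.90471564])}
scene {'fx': 413.6878082456507, 'fy': 413.6878082456507, 'cx': 278.8836937925373, 'cy': 209.99873519924307, 'R': array([[-0.8513479 ,  0.52460073,  0.00090348],
       [ 0.41790348,  0.6792334 , -0.60332303],
       [-0.31711737, -0.51326023, -0.7974964 ]]), 't': array([ 0.58165389, -0.21589056,  1.17359692])}
```

View pics/top0.png

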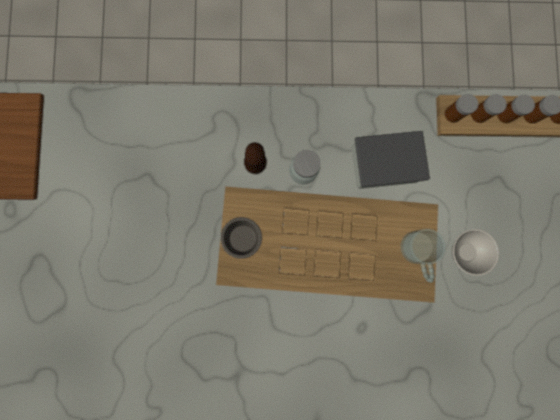

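View pics/scene0.png

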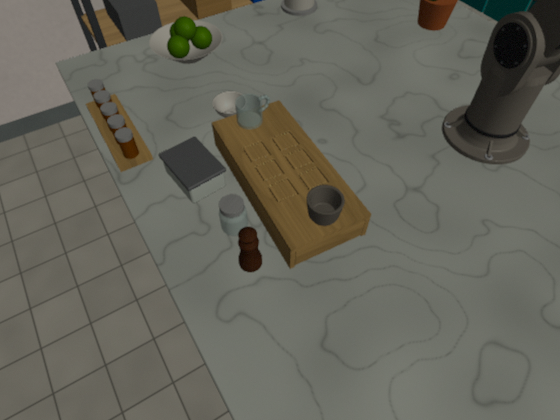

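The top view shows the riser with corners near (225,187), (438,204), (435,301) and (218,285). The far tiles are near (295,221), (330,224) and (363,227), and the near ones near (293,262), (327,264) and (361,266). The mortar is on the left (+y) end and the cup on the right. The scene view agrees, with tub, jar and mill beyond the riser.

```bash
cat > h.py <<'E'
from bench import *
import numpy as np
from scipy.spatial.transform import Rotation as Ro
def ray(n,uv,z):
    c=camera_params(n);R=c['R'];C=-R.T@c['t']
    d=R.T@np.array([(uv[0]-c['cx'])/c['fx'],(uv[1]-c['cy'])/c['fy'],1]);return (C+d*(z-C[2])/d[2])[:2]
E
python3 - <<'E'
from h import *
cor=np.array([ray('top',p,.08) for p in [(225,187),(438,204),(435,301),(218,285)]])
T=np.array([ray('top',p,.08) for p in [(295,221),(330,224),(363,227),(293,262),(327,264),(361,266)]])
print(cor.round(3),cor.mean(0));print(T.round(3),T.mean(0))
y=(T[[0,3]].mean(0)-T[[2,5]].mean(0));y/=np.linalg.norm(y);x=np.array([y[1],-y[0]])
yc=(cor[0]+cor[3]-cor[1]-cor[2]);print('ang y axis',np.degrees(np.arctan2(y[1],y[0])),np.degrees(np.arctan2(yc[1],yc[0])))
P=(T.mean(0)+cor.mean(0))/2
for a in(.04,-.04):
  for b in(.07,0,-.07):print(a,b,(P+a*x+b*y).round(4))
for n,p,z in[('mortar',(242,238),.13),('cup',(422,246),.14),('jar',(306,164),.08),('mill',(255,152),.12)]:print(n,ray('top',p,z).round(3))
R=Ro.from_rotvec(get_obs()['orientation']).as_matrix();print(R.round(3),np.degrees(np.arctan2(R[1,1],R[0,1])))
E
```

```text
[[ 0.698  0.076]
 [ 0.667 -0.362]
 [ 0.471 -0.348]
 [ 0.501  0.087]] [ 0.58412664 -0.13702723]
[[ 0.63  -0.067]
 [ 0.624 -0.139]
 [ 0.618 -0.206]
 [ 0.547 -0.063]
 [ 0.543 -0.132]
 [ 0.54  -0.2  ]] [ 0.58362666 -0.13451559]
ang y axis 86.12512036213911 85.94792338672067
0.04 0.07 [ 0.6285 -0.0686]
0.04 0 [ 0.6238 -0.1385]
0.04 -0.07 [ 0.6191 -0.2083]
-0.04 0.07 [ 0.5487 -0.0632]
-0.04 0 [ 0.544  -0.1331]
-0.04 -0.07 [ 0.5392 -0.2029]
mortar [0.592 0.038]
cup [ 0.579 -0.304]
jar [ 0.748 -0.09 ]
mill [0.762 0.015]
[[-0.955  0.296 -0.   ]
 [ 0.296  0.955 -0.002]
 [-0.    -0.002 -1.   ]] 72.76816585370327
```

```bash
python3 -m jog '[{"x":0.45,"y":-0.74,"rz":0.16,"jaw":-1},{"x":0.45,"y":-0.74,"rz":0.17,"jaw":-1},{"x":0.45,"y":-0.74,"rz":0.17,"jaw":-1},{"x":0.45,"y":-0.74,"rz":0.17,"jaw":-1},{"x":0.45,"y":-0.74,"rz":0.17,"jaw":-1},{"x":0.45,"y":-0.74,"rz":0.17,"jaw":-1},{"x":0.45,"y":-0.74,"rz":0.16,"jaw":-1},{"x":0.45,"y":-0.74,"rz":0.16,"jaw":-1}]' 20
python3 -c "
from h import *
o=get_obs();R=Ro.from_rotvec(o['orientation']).as_matrix();print(o['contact_force'],R.round(3)[:,1:])"
```

```text
[0.29189699 0.44332792 0.05574337] [[ 0.296 -0.   ]
 [ 0.955 -0.002]
 [-0.002 -1.   ]]validation failed for argument at $[0]...
```

```bash
python3 -m jog '[{"rx":0,"ry":0,"rz":0.16,"x":0.45,"y":-0.74,"z":0,"jaw":-1},{"rx":0,"ry":0,"rz":0.17,"x":0.45,"y":-0.74,"z":0,"jaw":-1},{"rx":0,"ry":0,"rz":0.17,"x":0.45,"y":-0.74,"z":0,"jaw":-1},{"rx":0,"ry":0,"rz":0.17,"x":0.45,"y":-0.74,"z":0,"jaw":-1},{"rx":0,"ry":0,"rz":0.17,"x":0.45,"y":-0.74,"z":0,"jaw":-1},{"rx":0,"ry":0,"rz":0.17,"x":0.45,"y":-0.74,"z":0,"jaw":-1},{"rx":0,"ry":0,"rz":0.16,"x":0.45,"y":-0.74,"z":0,"jaw":-1},{"rx":0,"ry":0,"rz":0.16,"x":0.45,"y":-0.74,"z":0,"jaw":-1}]' 20
python3 -c "
from h import *
o=get_obs();R=Ro.from_rotvec(o['orientation']).as_matrix();print(o['contact_force'],R.round(3)[:,1:])"
```

```text
clock: 1.1
tcp_pos: [0.4165, 0.2878, 0.2312]
orientation: [-0.106, -3.14, 0.0]
contact_force: [0.2, 0.9, -0.5]
grip_width: -0.0003
gripper_force: 0.0
[ 0.16971148  0.85806833 -0.45368276] [[ 0.068 -0.   ]
 [ 0.998 -0.   ]
 [-0.    -1.   ]]
```

```bash
python3 -m jog '[{"rx":0,"ry":0,"rz":0,"x":0.44,"y":-0.74,"z":0,"jaw":-1},{"rx":0,"ry":0,"rz":0,"x":0.44,"y":-0.74,"z":0,"jaw":-1},{"rx":0,"ry":0,"rz":0,"x":0.44,"y":-0.74,"z":0,"jaw":-1},{"rx":0,"ry":0,"rz":0,"x":0.44,"y":-0.74,"z":0,"jaw":-1},{"rx":0,"ry":0,"rz":0,"x":0.44,"y":-0.74,"z":0,"jaw":-1},{"rx":0,"ry":0,"rz":0,"x":0.44,"y":-0.74,"z":0,"jaw":-1},{"rx":0,"ry":0,"rz":0,"x":0.44,"y":-0.74,"z":0,"jaw":-1},{"rx":0,"ry":0,"rz":0,"x":0.44,"y":-0.74,"z":0,"jaw":-1}]'
python3 -m jog '[{"rx":0,"ry":0,"rz":0,"x":0,"y":0,"z":-0.5,"jaw":-1},{"rx":0,"ry":0,"rz":0,"x":0,"y":0,"z":-0.6,"jaw":-1},{"rx":0,"ry":0,"rz":0,"x":0,"y":0,"z":-0.6,"jaw":-1},{"rx":0,"ry":0,"rz":0,"x":0,"y":0,"z":-0.4,"jaw":-1},{"rx":0,"ry":0,"rz":0,"x":0,"y":0,"z":-0.1,"jaw":-1},{"rx":0,"ry":0,"rz":0,"x":0,"y":0,"z":0,"jaw":-1}]'
```

```text
clock: 2.1
tcp_pos: [0.6277, -0.067, 0.2309]
orientation: [-0.107, -3.139, -0.0]
contact_force: [-0.6, 0.5, -0.1]
grip_width: -0.0001
gripper_force: 0.0
clock: 2.85
tcp_pos: [0.6272, -0.0658, 0.0994]
orientation: [-0.108, -3.139, 0.0]
contact_force: [0.9, -0.2, 0.8]
grip_width: 0.0001
gripper_force: 0.0
```

Run:
```python
from h import *
import cv2
print(get_obs()['tcp_pos'])
a=cv2.cvtColor(grab_frame('top'),cv2.COLOR_RGB2BGR);b=cv2.cvtColor(grab_frame('wrist'),cv2.COLOR_RGB2BGR)
a=cv2.resize(a[150:330,180:480],None,fx=1.3,fy=1.3)
b=b[:400,:400] if 0 else cv2.resize(b,(400,300))
im=np.zeros((300,800,3),np.uint8);im[:a.shape[0],:390]=a[:300];im[:,400:]=b
cv2.imwrite('pics/c1.png',im)
```

```text
[ 0.62723403 -0.06576207  0.09942073]
```

View pics/c1.png

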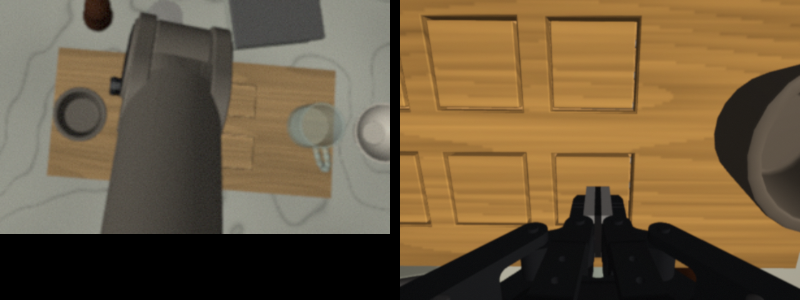

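The wrist view shows the shut fingers at about (598,190) over the tile with left and right edges at 555 and 632. The near-row tile next to it has corners (547,17) to (637,109). I'll cross-check these with the wrist camera.

```bash
python3 - <<'E'
from h import *
f=lambda u,v:ray('wrist',((u-400)*1.4,v*1.4),.08)
A=np.mean([f(547,18),f(639,18),f(634,109),f(547,108)],0);B=np.mean([f(426,18),f(518,20),f(522,109),f(434,107)],0)
print(A,B,'under finger: edge mid',(f(554,154)+f(632,154))/2)
E
python3 -m jog '[{"rx":0,"ry":0,"rz":0,"x":0,"y":0,"z":-0.15,"jaw":-1},{"rx":0,"ry":0,"rz":0,"x":0,"y":0,"z":-0.08,"jaw":-1},{"rx":0,"ry":0,"rz":0,"x":0,"y":0,"z":0,"jaw":-1}]'
```

```text
[ 0.55020349 -0.06377972] [ 0.5456534  -0.13198034] under finger: edge mid [ 0.60420557 -0.06696698]
clock: 3.32
tcp_pos: [0.6268, -0.0656, 0.085]
orientation: [-0.108, -3.139, -0.0]
contact_force: [0.6, 0.3, -0.9]
grip_width: -0.0004
gripper_force: 0.0
```

```bash
python3 -m jog '[{"rx":0,"ry":0,"rz":0,"x":0,"y":0,"z":-0.06,"jaw":-1},{"rx":0,"ry":0,"rz":0,"x":0,"y":0,"z":0,"jaw":-1}]';python3 -m jog '[{"rx":0,"ry":0,"rz":0,"x":0,"y":0,"z":-0.03,"jaw":-1},{"rx":0,"ry":0,"rz":0,"x":0,"y":0,"z":0,"jaw":-1}]'
```

```text
clock: 3.58
tcp_pos: [0.627, -0.0657, 0.0817]
orientation: [-0.108, -3.139, -0.0]
contact_force: [0.6, 0.3, 0.2]
grip_width: 0.0002
gripper_force: 0.0
clock: 3.82
tcp_pos: [0.6273, -0.0657, 0.0802]
orientation: [0.108, 3.139, 0.0]
contact_force: [1.1, 0.3, 0.1]
grip_width: -0.0002
gripper_force: 0.3
```

```bash
python3 -m jog '[{"rx":0,"ry":0,"rz":0,"x":0,"y":0,"z":-0.03,"jaw":-1},{"rx":0,"ry":0,"rz":0,"x":0,"y":0,"z":0,"jaw":-1}]'
```

```text
clock: 4.08
tcp_pos: [0.6273, -0.0658, 0.0801]
orientation: [0.108, 3.139, 0.001]
contact_force: [-5.5, 1.0, 15.3]
grip_width: -0.0
gripper_force: 7.4
```

Tile 1 is rigid: 15 N with no travel. Next is tile (+40, 0).

```bash
python3 -m jog '[{"rx":0,"ry":0,"rz":0,"x":0,"y":0,"z":0.2,"jaw":-1},{"rx":0,"ry":0,"rz":0,"x":-0.03,"y":-0.6,"z":0,"jaw":-1},{"rx":0,"ry":0,"rz":0,"x":-0.03,"y":-0.6,"z":0,"jaw":-1},{"rx":0,"ry":0,"rz":0,"x":0,"y":0,"z":-0.1,"jaw":-1},{"rx":0,"ry":0,"rz":0,"x":0,"y":0,"z":-0.07,"jaw":-1},{"rx":0,"ry":0,"rz":0,"x":0,"y":0,"z":-0.03,"jaw":-1},{"rx":0,"ry":0,"rz":0,"x":0,"y":0,"z":0,"jaw":-1}]'
```

```text
clock: 4.95
tcp_pos: [0.6236, -0.1372, 0.0801]
orientation: [-0.106, -3.14, -0.0]
contact_force: [-6.4, -1.9, 15.7]
grip_width: 0.0
gripper_force: 8.1
```

Tile 2 is rigid too. Next is (+40, -70).

```bash
python3 -m jog '[{"rx":0,"ry":0,"rz":0,"x":0,"y":0,"z":0.2,"jaw":-1},{"rx":0,"ry":0,"rz":0,"x":-0.04,"y":-0.59,"z":0,"jaw":-1},{"rx":0,"ry":0,"rz":0,"x":-0.04,"y":-0.59,"z":0,"jaw":-1},{"rx":0,"ry":0,"rz":0,"x":0,"y":0,"z":-0.1,"jaw":-1},{"rx":0,"ry":0,"rz":0,"x":0,"y":0,"z":-0.07,"jaw":-1},{"rx":0,"ry":0,"rz":0,"x":0,"y":0,"z":-0.03,"jaw":-1},{"rx":0,"ry":0,"rz":0,"x":0,"y":0,"z":0,"jaw":-1}]'
```

```text
clock: 5.82
tcp_pos: [0.6191, -0.2069, 0.0802]
orientation: [-0.105, -3.14, -0.002]
contact_force: [-7.3, 1.6, 17.0]
grip_width: 0.0001
gripper_force: 8.1
```

Tile 3 is rigid. Next is (-40, -70), at (0.5405, -0.203).

```bash
python3 -m jog '[{"rx":0,"ry":0,"rz":0,"x":0,"y":0,"z":0.2,"jaw":-1},{"rx":0,"ry":0,"rz":0,"x":-0.65,"y":0.04,"z":0,"jaw":-1},{"rx":0,"ry":0,"rz":0,"x":-0.65,"y":0.04,"z":0,"jaw":-1},{"rx":0,"ry":0,"rz":0,"x":0,"y":0,"z":-0.1,"jaw":-1},{"rx":0,"ry":0,"rz":0,"x":0,"y":0,"z":-0.07,"jaw":-1},{"rx":0,"ry":0,"rz":0,"x":0,"y":0,"z":-0.03,"jaw":-1},{"rx":0,"ry":0,"rz":0,"x":0,"y":0,"z":0,"jaw":-1}]'
```

```text
clock: 6.7
tcp_pos: [0.5419, -0.2032, 0.0782]
orientation: [0.106, 3.139, 0.0]
contact_force: [0.6, 1.0, 0.5]
grip_width: -0.0
gripper_force: 0.2
```

It went to 78.2 mm without a hard stop, so this looks like the live tile. Pressing further in small steps.

```bash
python3 -m jog '[{"rx":0,"ry":0,"rz":0,"x":0,"y":0,"z":-0.025,"jaw":-1},{"rx":0,"ry":0,"rz":0,"x":0,"y":0,"z":0,"jaw":-1}]';python3 -m jog '[{"rx":0,"ry":0,"rz":0,"x":0,"y":0,"z":-0.025,"jaw":-1},{"rx":0,"ry":0,"rz":0,"x":0,"y":0,"z":0,"jaw":-1}]'
```

```text
clock: 6.95
tcp_pos: [0.5416, -0.2037, 0.077]
orientation: [0.107, 3.139, -0.0]
contact_force: [1.6, 1.0, 2.8]
grip_width: 0.0
gripper_force: 1.2
clock: 7.2
tcp_pos: [0.5412, -0.2039, 0.0754]
orientation: [0.108, 3.139, -0.001]
contact_force: [1.8, 1.5, 2.1]
grip_width: -0.0
gripper_force: 1.5
```

Gives softly at 2–3 N, so it's the live tile. Press to about 74.3 mm and hold for the drawer.

```bash
python3 -m jog '[{"rx":0,"ry":0,"rz":0,"x":0,"y":0,"z":-0.022,"jaw":-1},{"rx":0,"ry":0,"rz":0,"x":0,"y":0,"z":0,"jaw":-1},{"rx":0,"ry":0,"rz":0,"x":0,"y":0,"z":0,"jaw":-1},{"rx":0,"ry":0,"rz":0,"x":0,"y":0,"z":0,"jaw":-1},{"rx":0,"ry":0,"rz":0,"x":0,"y":0,"z":0,"jaw":-1},{"rx":0,"ry":0,"rz":0,"x":0,"y":0,"z":0,"jaw":-1},{"rx":0,"ry":0,"rz":0,"x":0,"y":0,"z":0,"jaw":-1},{"rx":0,"ry":0,"rz":0,"x":0,"y":0,"z":0,"jaw":-1}]'
python3 - <<'E'
from h import *
import cv2
im=cv2.cvtColor(grab_frame('scene'),cv2.COLOR_RGB2BGR)
cv2.imwrite('pics/s2.png',im[80:340,120:480])
E
```

```text
clock: 8.2
tcp_pos: [0.541, -0.2039, 0.0741]
orientation: [0.108, 3.139, -0.0]
contact_force: [3.5, -1.1, 4.0]
grip_width: 0.0001
gripper_force: 2.3
```

View pics/s2.png

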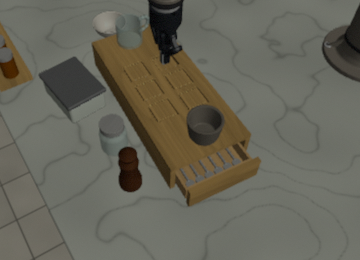

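The drawer is out with its spoons visible (front near (225,180) in the crop), and the bystanders are in place. Lifting straight up.

```bash
python3 -m jog '[{"rx":0,"ry":0,"rz":0,"x":0,"y":0,"z":0.2,"jaw":-1},{"rx":0,"ry":0,"rz":0,"x":0,"y":0,"z":0.6,"jaw":-1},{"rx":0,"ry":0,"rz":0,"x":0,"y":0,"z":0.8,"jaw":-1},{"rx":0,"ry":0,"rz":0,"x":0,"y":0,"z":0.8,"jaw":-1},{"rx":0,"ry":0,"rz":0,"x":0,"y":0,"z":0.4,"jaw":-1},{"rx":0,"ry":0,"rz":0,"x":0,"y":0,"z":0,"jaw":-1},{"rx":0,"ry":0,"rz":0,"x":0,"y":0,"z":0,"jaw":-1}]'
python3 - <<'E'
from h import *
import cv2
im=cv2.cvtColor(grab_frame('scene'),cv2.COLOR_RGB2BGR)
cv2.imwrite('pics/s3.png',im[80:340,120:480])
p=lambda X:(lambda c:(lambda q:(q[:2]/q[2]*c['fx']+[c['cx'],c['cy']]))(c['R']@X+c['t']))(camera_params('scene'))
y=np.array([-.068,.998]);y=np.array([.068,.998]);P=np.array([.584,-.136])
for d in(0,.05,.06):print(d,p(np.r_[P+(.22+d)*y,.06])-[120,80])
E
```

```text
clock: 9.12
tcp_pos: [0.5393, -0.2032, 0.2406]
orientation: [-0.108, -3.136, -0.001]
contact_force: [-1.0, -1.3, 0.0]
grip_width: 0.0001
gripper_force: 0.0
0 [212.45045131 155.4682315 ]
0.05 [225.22026891 173.11831253]
0.06 [227.86924797 176.77965653]
```

View pics/s3.png

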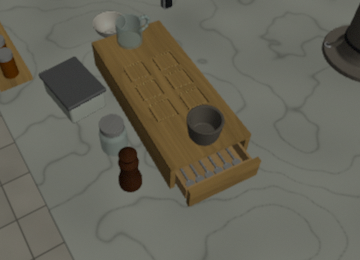

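The drawer front's top edge is near (226,177), matching about 60 mm out. The hand is clear, the tiles look flush and the bystanders haven't moved.

```bash
python3 -c "
from bench import *
print(r.hand_in())"
```

```text
the job is handed in; nothing more can be done
None
```

The job is handed in, verdict not shown: the hidden catch was the tile at x = -40, y = -70 mm, and pressing it sprang the drawer about 60 mm out; the hand is clear and the bystanders look unmoved in the last picture.

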